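Lay out for polishing: restock the stick rack, open the medal box and hold up the medal

ROBOT

A 6-joint arm with a two-finger parallel gripper is mounted at the origin on the work surface. World frame = base frame: x ahead of the robot, y to its left, z up, the work surface at z = 0. Lengths are in mm, angles in rad, forces in N, time in s.
With the tool pointing down it reaches from about 275 to 825 mm from the base axis. Payload 4.9 kg.
Tool frame: the origin (TCP) lies at the very end of the fingers, on their centre line; the grasp point (between the pads) lies 19 mm behind it; z points along the fingers, y is the line along which they close (so a half turn about z gives the same grasp; the last joint's range is limited). The gripper opens to 85 mm and grips with 20 to 120 N. Pads are 22 mm wide; open, the fingers measure 114 mm over their backs; the gripper's body (76 mm by 85 mm) begins 54 mm behind the grasp point. The pads swing forward as they close: fully open they stand 13 mm farther back than shut.
Start: joints at [-1.235, 0.326, -0.193, 1.052, 0, 1.437], TCP at [249.003, -490.424, 231.281] pointing down, gripper open.
Joint ranges: [-2.65, 2.65], [-0.97, 1.79], [-1.3, 1.35], [-1.93, 2.1], [-1.47, 1.37], [-3.14, 3.14]. Speed limits (rad/s): [2.57, 2.57, 3.14, 3.14, 3.14, 3.14].

INTERFACE

Orientations are given as [roll, pitch, yaw] about the fixed x, y, z axes, in that order (R = Rz(yaw) Ry(pitch) Rx(roll)).
In Python, from bench import bot, solve_ik, imaging gives the robot as it stands. Calls block until the motion is done:
- bot.move_ptp(position, orientation): joint-space move of the TCP to a pose.
- bot.movel(position, rot=None, max_speed=150, threshold=None): straight line of the TCP; rot=None keeps the orientation; max_speed is the mean speed in mm/s. With threshold (N) it stops when the force on the tool has changed by that much, and returns True; else False.
- bot.move_j(angles): joint-space move.
- bot.grip(opening, effort=None): opening from 0.0 (shut) to 1.0 (fully open); effort is the grip in N (None keeps the last); returns when the fingers have stopped.
- bot.dwell(seconds).
- solve_ik(position, orientation): joint angles nearest the present ones, or None.
- bot.get_state(): the state.
- imaging.capture(name): name is "scene" or "top"; returns the picture (420x560x3 uint8, blue, green, red); there is no depth.
- imaging.camera_model(name): a dict with "K" (3x3 intrinsics, pixels), "position" and "rotation" of the camera in the world. Camera axes: x right, y up, looking along -z (the intrinsics and any distortion apply to the point x, -y, -z); pixel columns grow to the right and rows downward; lengths in mm; the calibration is good to about 2 mm. A picture is of the moment at which its call begins. camera_model takes no time and is no camera call.
A pose or a line that the arm cannot do raises bot.IKError and nothing moves.
- bot.sign_off(): hands the job in; it is judged then, once.
The state is a dict: "t": time; "qpos": joint angles; "joint_velocities": joint speeds; "effort": joint torques, N m; "tcp_pos": TCP position; "orientation": TCP orientation; "contact_force": force on the tool from outside, world axes, zero at the start; "wrist_torque": the same for the moment, N m; "opening": opening from 0.0 (shut) to 1.0 (fully open); "gripper_force": force on a finger pad.
Only numpy, scipy, OpenCV 4.12 (cv2) and the standard library are available. Lean on these libraries where they do the work, as an engineer would, in place of code of your own. Each camera call takes 0.05 s, during which the arm holds its last target. There are 200 camera calls.

TASK

Get ready to polish the medal. First stand the spare compound stick in the one empty pocket of the wooden rack, fully down, leaving the three sticks already there alone; then lift the flap of the wooden medal box right up so that it stands open by itself, draw out the brass medal hidden on edge in the slot beneath, and hold it up still and on edge (faces upright, as it stood) above the middle of the round rubber pad, its lower rim at least 12 cm over the bench. Finish while still holding the medal there, put nothing down; leave the flap open and the other things on the bench where they are.

Things in the scene. Friction and masses are not known exactly. Their poses are not given: they have to be found in the camera images.
- rack: Fixed light-wood block 70 x 210 x 40 mm (x, y, z) with a row of four round pockets along its y axis. Origin at the centre of its underside, on the bench; z up.
- rack_hole0 (a point): Centre of the mouth of pocket 0 of the rack, 40 mm over the bench, 75 mm from the rack's middle towards its -y. Pocket diameter 34 mm, 30 mm deep (its floor is 10 mm over the bench), mouth slightly chamfered. Neighbouring pockets are 50 mm apart. Three pockets hold a stick, one (it varies) is empty.
- rack_hole1 (a point): Centre of the mouth of pocket 1 of the rack, 40 mm over the bench, 25 mm from the rack's middle towards its -y. Pocket diameter 34 mm, 30 mm deep (its floor is 10 mm over the bench), mouth slightly chamfered. Neighbouring pockets are 50 mm apart. Three pockets hold a stick, one (it varies) is empty.
- rack_hole2 (a point): Centre of the mouth of pocket 2 of the rack, 40 mm over the bench, 25 mm from the rack's middle towards its +y. Pocket diameter 34 mm, 30 mm deep (its floor is 10 mm over the bench), mouth slightly chamfered. Neighbouring pockets are 50 mm apart. Three pockets hold a stick, one (it varies) is empty.
- rack_hole3 (a point): Centre of the mouth of pocket 3 of the rack, 40 mm over the bench, 75 mm from the rack's middle towards its +y. Pocket diameter 34 mm, 30 mm deep (its floor is 10 mm over the bench), mouth slightly chamfered. Neighbouring pockets are 50 mm apart. Three pockets hold a stick, one (it varies) is empty.
- spare_center (a point): Centre (half-way up) of the spare compound stick: an upright round stick, diameter 30 mm, 80 mm high, brown wax in a card sleeve, about 90 g, standing alone on the bench between the box and the rack at the start. Its z axis runs along the stick.
- stick_a_center (a point): Centre (half-way up) of a stick like the spare, already standing in one of the rack's pockets; its top is 90 mm over the bench. Leave it there.
- stick_b_center (a point): Centre (half-way up) of a stick like the spare, already standing in one of the rack's pockets; its top is 90 mm over the bench. Leave it there.
- stick_c_center (a point): Centre (half-way up) of a stick like the spare, already standing in one of the rack's pockets; its top is 90 mm over the bench. Leave it there.
- medal_box: Fixed open-topped wooden box 130 x 116 x 100 mm (x, y, z), walls and floor 6 mm, closed by the flap. Origin at the centre of its underside, on the bench; z up; -x is its front, +x its far side, where the flap is hinged.
- flap (a joint): Angle of the flap that covers the medal box: 0 closed (level), grows as it is lifted, stop at 1.75 rad. Its hinge is stiff (0.25 N m of friction), so that it stays at whatever angle it is left; the flap weighs 140 g. Standing open it rises to about 235 mm over the bench along the box's far side, between the box and what lies behind it.
- flap_hinge (a point): Middle of the flap's hinge line, on the box's far rim, 65 mm towards +x of the box's centre and 100 mm over the bench. The hinge line runs along the box's y axis. The flap is a plywood plate 132 x 116 x 6 mm.
- flap_handle (a point): Centre of the flap's handle: a level steel barrel on two brackets near the flap's front edge, 16 mm in diameter, 36 mm long along the box's y axis. With the flap closed it lies 115 mm towards -x of the hinge line and 40 mm above it (34 mm over the flap's upper face). It turns with the flap. It can be pinched across its two flat ends, between which it pivots freely enough for the flap to be swung with the fingers kept upright.
- medal_center (a point): Centre of the brass medal: a disc 84 mm in diameter, 8 mm thick, about 370 g, hidden under the flap. Its y axis is the disc's axis, along the box's y axis. It stands on edge on the box's floor in a 12 mm wide, 30 mm high wooden slot, 8 mm towards -x of the box's centre, its centre 48 mm and its upper rim 90 mm over the bench (10 mm below the box's rim). About 40 mm is free on each side of it above the slot.
- pad_center (a point): Centre of the fixed round rubber pad, diameter 90 mm, 4 mm thick, flat on the bench; this point is at half its thickness.
- mug: White mug, 80 mm wide, 95 mm high, loose on the bench behind the pad; not to be moved. Origin under its centre.
- jar: Closed jar, 60 mm in diameter, 75 mm high, loose on the bench; not to be moved. Origin under its centre.
- buff: Cloth buffing wheel lying flat, 90 mm in diameter, 22 mm high, loose; not to be moved. Origin under its centre.
- disc: Small rubber wheel lying flat, 60 mm in diameter, 20 mm high, loose; not to be moved. Origin under its centre.
- offcut: Wood offcut 140 x 40 x 22 mm lying on the bench, loose; not to be moved. Origin under its centre.
- brush: Hand brush lying on the bench near the robot, loose, not to be moved.
- wrench: Wrench, 160 mm long, lying on the bench, loose, not to be moved.
Not all that is in view belongs to the job. What is shaped like the part that bears spare_center but red is not meant.

How it is judged (in metres and radians):
On the way, in this order (a step that is already met when the one before it is completed fails the run):
1. the spare stick stands fully down in the empty pocket, let go ((horizontal distance between spare_center and rack_hole0 below 0.01 m or horizontal distance between spare_center and rack_hole1 below 0.01 m or horizontal distance between spare_center and rack_hole2 below 0.01 m or horizontal distance between spare_center and rack_hole3 below 0.01 m) and height (world z) of spare_center between 0.044 and 0.055 m and angle between spare_center's own z axis and vertical below 0.2 rad and contact force between the fingers and spare below 0.1 N), for 0.2 s.
2. the flap is lifted to more than 1.2 rad (value of joint flap above 1.2 rad), for 0.2 s.
3. the medal is drawn out, held by the fingers alone above the box (value of joint flap above 1.2 rad and contact force between the fingers and medal above 2 N and contact force between medal and medal_box below 0.05 N and height (world z) of medal_center above 0.145 m), for 0.2 s.
At the end, for the whole second after the job is handed in: Spare within 10 mm of the pocket axis, centre 44-55 mm up, within 0.2 rad of upright, let go; other sticks within 20 mm of their start; flap over 1.2 rad; medal gripped (2 N), clear of the box, still, within 30 mm of the pad centre, its centre over 155 mm up, faces within 0.3 rad of upright (all of step 1 and value of joint flap above 1.2 rad and contact force between the fingers and medal above 2 N and contact force between medal and medal_box below 0.05 N and height (world z) of medal_center above 0.155 m and horizontal distance between medal_center and pad_center below 0.03 m and angle between medal_center's own y axis and vertical between 1.27 and 1.87 rad and linear speed of medal below 0.03 m/s and distance of each of stick_a_center, stick_b_center, stick_c_center from where it was at the start of the episode below 0.02 m); the arm keeps its last pose, push and grip.
It fails at once if a stick that stood in the rack was moved more than 30 mm (distance of any of stick_a_center, stick_b_center, stick_c_center from where it was at the start of the episode above 0.03 m).
It fails at once if a bystander was moved more than 40 mm (distance of any of mug, jar, buff, disc, offcut, brush, wrench from where it was at the start of the episode above 0.04 m).
It also fails if it takes over 72 s, if anything falls off the work surface, if the arm or the gripper's body presses on something with over 40 N, if the wrist force passes 120 N, or if a joint passes its speed limit or range.

## Working session

There is one attempt and no reset: what is moved stays moved. The work goes in short steps, each a Python script; the robot and the scene stay as the last script left them, time stands still between calls to the robot, and variables do not carry over. Pictures are saved under pics/ and viewed, at most 10 in all, crops included, and the job is handed in when it is done.

```bash
ls; mkdir -p pics
python3 - <<'E'
from bench import bot,imaging
import cv2
for n in("scene","top"):
    cv2.imwrite(f"pics/{n}0.png",imaging.capture(n)); m=imaging.camera_model(n); print(n,m)
print(bot.get_state())
E
```

```text
pics
scene {'K': array([[416.15096088,   0.        , 281.89100941],
       [  0.        , 416.15096088, 205.28986316],
       [  0.        ,   0.        ,   1.        ]]), 'position': array([ 947.78059853, -319.34775335,  888.22922797]), 'rotation': array([0.57073818, 0.00903158, 0.83976997])}
top {'K': array([[496.47099324,   0.        , 286.27269018],
       [  0.        , 496.47099324, 210.23876448],
       [  0.        ,   0.        ,   1.        ]]), 'position': array([ 347.28357636,   -3.1172696 , 1214.55139856]), 'rotation': array([ 0.17762723, -0.0031592 , -1.54949821])}
{'t': 0.1, 'qpos': array([-1.23520119e+00,  3.26849220e-01, -1.93491204e-01,  1.05204723e+00,
       -2.32786977e-05,  1.43659440e+00]), 'joint_velocities': array([ 5.29391969e-04, -2.96994204e-03,  3.88538376e-03,  2.97480139e-03,
        8.53523554e-04, -5.98125229e-05]), 'effort': array([ 2.32947305e-04, -4.44238293e+01,  2.63038480e+01,  7.89834419e-03,
       -6.89527019e-05, -1.04599448e-05]), 'tcp_pos': array([ 248.81002741, -489.89320136,  230.58857725]), 'orientation': array([-3.14001252e+00, -1.89849792e-04,  4.69796932e-01]), 'contact_force': array([-0.67060462, -0.41607852, -0.40464406]), 'wrist_torque': array([ 0.00137738,  0.01111051, -0.01385097]), 'gripper_force': 0.0, 'opening': 0.9979178342315361}
```

View pics/scene0.png

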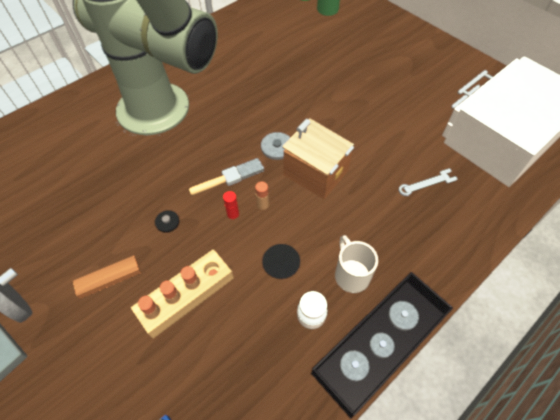

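View pics/top0.png

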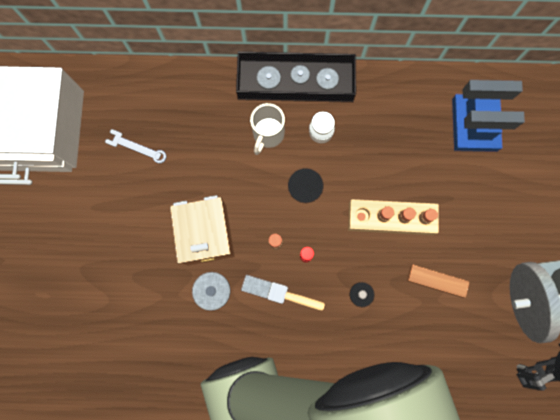

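Scene/top: the spare candidates are the brown-orange stick (scene 262,195 / top 275,240), the red lookalike (scene 231,205 / top 307,254), and the three sticks in the rack (scene 149,308; 170,291; 190,277). I choose the brown one. The empty pocket looks like the +y end one (top 362,216). The box is at top (200,230), with its handle at (200,248). I'll check this with crops.

```bash
cat > h.py <<'E'
import numpy as np, cv2
from scipy.spatial.transform import Rotation as R
from bench import bot,imaging,solve_ik
def cam(n):
    m=imaging.camera_model(n); return m["K"],np.array(m["position"]),R.from_euler("xyz",m["rotation"]).as_matrix()
def ray(n,uv):
    K,p,M=cam(n); x=np.linalg.inv(K)@[uv[0],uv[1],1]; return p,M@(x*[1,-1,-1])
def at(n,uv,z):
    p,d=ray(n,uv); return (p+d*(z-p[2])/d[2]).round(1)
def proj(n,X):
    K,p,M=cam(n); c=(M.T@(np.array(X)-p))*[1,-1,-1]; u=K@c; return (u[:2]/u[2]).round(1)
E
python3 - <<'E'
from h import *
print(proj("scene",[0,0,0]),proj("top",[248.8,-489.9,230.6]))
s=cv2.imread("pics/scene0.png");t=cv2.imread("pics/top0.png")
f=lambda i,x,y,w,h,k:cv2.resize(i[y:y+h,x:x+w],(w*k,h*k),interpolation=cv2.INTER_CUBIC)
a=np.hstack([f(t,160,190,100,75,4),f(t,345,190,100,75,4)]);b=np.hstack([f(s,220,115,140,105,4)[:300,:400],f(s,120,245,120,90,4)[:300,:400]])
a=np.vstack([a,np.hstack([f(s,270,115,100,75,4),f(s,205,170,100,75,4)])])
cv2.imwrite("pics/crop.png",a)
def blobs(n,im,cond):
    hsv=cv2.cvtColor(im,cv2.COLOR_BGR2HSV)
    m=cond(hsv).astype(np.uint8); k,l,st,c=cv2.connectedComponentsWithStats(m)
    for i in range(1,k):
        if st[i,4]>25: print(n,st[i].tolist(),c[i].round(1))
H=lambda h:((h[...,0]<12)&(h[...,1]>160)&(h[...,2]>120))
blobs("top",t,H);print();blobs("scene",s,H)
E
```

```text
[152.7 108. ] [537.7 357.1]
top [300, 246, 15, 17, 83] [306.  254.8]

scene [222, 190, 18, 30, 375] [230.7 204.3]
```

View pics/crop.png

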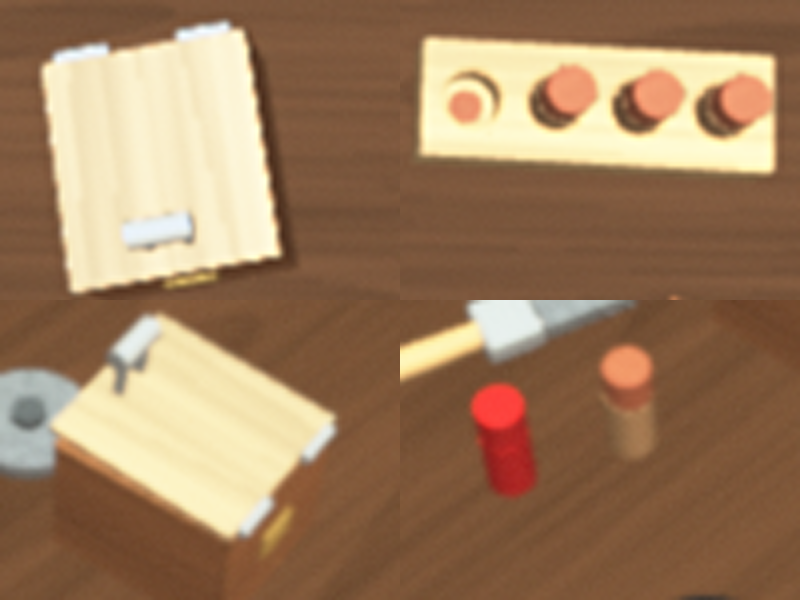

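The crop confirms it: the brown stick is the spare, the red one is the decoy, and pocket 3 at the +y end is empty (it only has a painted dot on its floor). The flap hinges are at the far (+x) side. Next I'll get metric positions.

```bash
cat > meas.py <<'E'
from h import *
def comp(im,lo,hi,box,close=0):
    x,y,w,hh=box; h=cv2.cvtColor(im,cv2.COLOR_BGR2HSV)[y:y+hh,x:x+w]
    m=cv2.inRange(h,np.array(lo),np.array(hi))
    if close:m=cv2.morphologyEx(m,cv2.MORPH_CLOSE,np.ones((close,close)))
    cs,_=cv2.findContours(m,cv2.RETR_EXTERNAL,cv2.CHAIN_APPROX_NONE)
    c=max(cs,key=cv2.contourArea); return c+[x,y]
def world(n,c,z): return np.array([at(n,p,z)[:2] for p in c.reshape(-1,2)],np.float32)
def cen(c): m=cv2.moments(c.astype(np.int32)); return m['m10']/m['m00'],m['m01']/m['m00']
E
python3 - <<'E'
from meas import *
s=cv2.imread("pics/scene0.png");t=cv2.imread("pics/top0.png")
wood=((15,20,150),(35,170,255));wax=((0,90,120),(14,185,255))
for n,im,b,b2,bs,bp in(("top",t,(340,190,110,50),(165,190,70,80),(262,228,26,26),(280,160,50,50)),("scene",s,(125,245,115,95),(275,110,85,95),(252,178,20,20),(255,238,50,45))):
    c=comp(im,*wood,b,9); print(n,"rack",cv2.minAreaRect(world(n,c,40)),cv2.contourArea(c))
    c=comp(im,*wood,b2,7); print(n,"flap",cv2.minAreaRect(world(n,c,106)))
    c=comp(im,*wax,bs); print(n,"spare",cen(c),at(n,cen(c),80),cv2.contourArea(c))
    c=comp(im,(0,0,0),(180,255,38),bp); print(n,"pad",cen(c),at(n,cen(c),4),cv2.minAreaRect(world(n,c,4)))
# sticks' tops
h=cv2.cvtColor(t,cv2.COLOR_BGR2HSV);m=cv2.inRange(h,*map(np.array,wax))
k,l,st,ce=cv2.connectedComponentsWithStats(m)
for i in range(1,k):
    if st[i,4]>30 and 345<ce[i][0]<445 and 190<ce[i][1]<240: print("stick",st[i,4],ce[i],at("top",ce[i],90))
p=[at("top",(160+x/4,190+y/4),140)[:2] for x,y in((122,227),(193,217))];print("handle",p)
print("pocket mouth px",at("top",(345+72/4,190+98/4),40),"dot",at("top",(345+65/4,190+107/4),10))
print("jar/mug",at("top",(322,126),75),at("top",(268,124),95))
E
```

```text
top rack ((550.2421264648438, -260.13507080078125), (213.28895568847656, 75.1591567993164), 88.11896514892578) 2627.5
top flap ((497.9861755371094, 192.57388305664062), (144.229248046875, 120.35594177246094), 11.568243026733398)
top spare (275.2194968553459, 237.73962264150944) [486.2  21.7  80. ] 265.0Traceback (most recent call last):
  File "<stdin>", line 8, in <module>
  File "meas.py", line 7, in comp
    c=max(cs,key=cv2.contourArea); return c+[x,y]
ValueError: max() iterable argument is empty
```

Run:
```python
from meas import *
s=cv2.imread("pics/scene0.png");t=cv2.imread("pics/top0.png")
wood=((15,20,150),(35,170,255));wax=((0,90,165),(14,190,255))
for n,im,b,b2,bs,bp in(("top",t,(340,190,110,50),(165,190,70,80),(262,228,26,26),(280,160,50,50)),("scene",s,(125,245,115,95),(275,110,85,95),(252,178,20,20),(255,238,50,45))):
    c=comp(im,*wood,b,9); print(n,"rack",cv2.minAreaRect(world(n,c,40)))
    c=comp(im,*wood,b2,7); print(n,"flap",cv2.minAreaRect(world(n,c,106)))
    print(cv2.boxPoints(cv2.minAreaRect(world(n,c,106))).round().tolist())
    g=cv2.cvtColor(im,cv2.COLOR_BGR2GRAY);x,y,w,h=bp
    c=comp(cv2.cvtColor(np.dstack([g*0,g*0,g])[...,::1],cv2.COLOR_BGR2RGB)[...,::-1].copy(),(0,0,0),(180,255,30),bp); print(n,"pad",at(n,cen(c),4),cv2.minAreaRect(world(n,c,4)))
    c=comp(im,*wax,bs); print(n,"spare",cen(c),at(n,cen(c),80),cv2.contourArea(c),cv2.minAreaRect(world(n,c,80))[1])
h=cv2.cvtColor(t,cv2.COLOR_BGR2HSV);m=cv2.inRange(h,*map(np.array,wax))
k,l,st,ce=cv2.connectedComponentsWithStats(m)
for i in range(1,k):
    if st[i,4]>30 and 345<ce[i][0]<445 and 190<ce[i][1]<240: print("stick",st[i,4],ce[i],at("top",ce[i],90))
p=[at("top",(160+x/4,190+y/4),140)[:2] for x,y in((122,227),(193,217))];print("handle",p)
print("pocket mouth",at("top",(345+72/4,190+98/4),40),"dot",at("top",(345+65/4,190+107/4),10))
print("jar/mug",at("top",(322,126),75),at("top",(268,124),95))
```

```text
top rack ((550.2421264648438, -260.13507080078125), (213.28895568847656, 75.1591567993164), 88.11896514892578)
top flap ((497.9861755371094, 192.57388305664062), (144.229248046875, 120.35594177246094), 11.568243026733398)
[[415.0, 237.0], [439.0, 119.0], [581.0, 148.0], [557.0, 266.0]]Traceback (most recent call last):
  File "<stdin>", line 9, in <module>
  File "meas.py", line 7, in comp
    c=max(cs,key=cv2.contourArea); return c+[x,y]
ValueError: max() iterable argument is empty
```

Run:
```python
from meas import *
s=cv2.imread("pics/scene0.png");t=cv2.imread("pics/top0.png")
wax=((0,90,165),(14,190,255))
for n,im,bs,bp in(("top",t,(262,228,26,26),(280,160,50,50)),("scene",s,(252,178,20,20),(255,238,50,45))):
    x,y,w,h=bp;g=cv2.cvtColor(im,cv2.COLOR_BGR2GRAY)[y:y+h,x:x+w]
    _,m=cv2.threshold(g,0,255,cv2.THRESH_BINARY_INV|cv2.THRESH_OTSU)
    c=max(cv2.findContours(m,cv2.RETR_EXTERNAL,cv2.CHAIN_APPROX_NONE)[0],key=cv2.contourArea)+[x,y]
    print(n,"pad",at(n,cen(c),4),cv2.minAreaRect(world(n,c,4))[1])
    c=comp(im,*wax,bs); print(n,"spare",cen(c),at(n,cen(c),80),cv2.contourArea(c),cv2.minAreaRect(world(n,c,80))[1])
h=cv2.cvtColor(t,cv2.COLOR_BGR2HSV);m=cv2.inRange(h,*map(np.array,wax))
k,l,st,ce=cv2.connectedComponentsWithStats(m)
for i in range(1,k):
    if st[i,4]>20 and 345<ce[i][0]<445 and 190<ce[i][1]<240: print("stick",st[i,4],ce[i],at("top",ce[i],90))
f=lambda L,z:[at("top",(160+x/4,190+y/4),z)[:2].tolist() for x,y in L]
print("handle",f(((122,227),(193,217)),140))
print("flap",f(((43,65),(243,28),(280,255),(70,292)),106))
print("rack",f(((25+740,38),(375+740,55),(375+740,172),(20+740,155)),40))
q=lambda x,y,z:at("scene",(270+x/4,115+(y-300)/4),z)[:2].tolist()
print("flap scene",q(52,427,106),q(158,315,106),q(337,417,106),q(233,537,106))
print("handle scene",q(118,358,140),q(152,322,140))
print("pocket mouth",at("top",(345+72/4,190+98/4),40),"dot",at("top",(345+65/4,190+107/4),10))
print("jar/mug",at("top",(322,126),75),at("top",(268,124),95))
```

```text
top pad [629.2 -48.2   4. ] (87.26555633544922, 87.57337951660156)
top spare (274.7773386034255, 239.70619235836625) [481.7  22.6  80. ] 126.5 (29.889713287353516, 29.84730339050293)
scene pad [632.7 -51.1   4. ] (86.4649887084961, 86.61323547363281)
scene spare (261.29487179487177, 186.54807692307693) [484.2  20.7  80. ] 104.0 (29.940397262573242, 30.4409236907959)
stick 119 [387.27731092 211.94117647] [ 550.3 -234.9   90. ]
stick 122 [408.94262295 213.20491803] [ 548.4 -284.7   90. ]
stick 126 [430.96825397 214.32539683] [ 546.9 -335.3   90. ]
stick 47 [360.91489362 216.08510638] [ 539.3 -174.1   90. ]
handle [[455.2, 203.6], [461.5, 165.4]]
flap [[549.8, 260.0], [573.7, 147.5], [444.9, 121.1], [421.8, 237.0]]
rack [[587.9, -158.6], [582.1, -369.6], [511.0, -367.3], [516.6, -155.5]]
flap scene [443.8, 126.8] [419.7, 240.2] [555.9, 261.8] [577.8, 148.9]
handle scene [452.1, 173.3] [444.5, 209.1]
pocket mouth [ 551.8 -186.7   40. ] dot [ 551.3 -187.1   10. ]
jar/mug [759.6 -83.9  75. ] [754.5  45.2  95. ]
```

Run:
```python
from h import *
y=None
for yy in(np.pi/2-.03,-np.pi/2-.03):
    for p in([482.9,21.7,150],[482.9,21.7,43],[553,-187,60]): print(yy,solve_ik(p,[np.pi,0,yy]))
    if y is None and solve_ik([482.9,21.7,43],[np.pi,0,yy]) is not None and solve_ik([553,-187,60],[np.pi,0,yy]) is not None: y=yy
bot.move_ptp([482.9,21.7,150],[np.pi,0,y]); bot.movel([482.9,21.7,43],max_speed=120)
print(bot.get_state()["tcp_pos"]); bot.grip(0.2,35); st=bot.get_state(); print(st["opening"],st["gripper_force"],st["t"])
bot.movel([482.9,21.7,150])
X=np.array([552.5,-187,150]); bot.movel(X); bot.movel([552.5,-187,106]); bot.dwell(.3)
st=bot.get_state();print(st["tcp_pos"],st["contact_force"],st["t"])
for n in("top","scene"): cv2.imwrite(f"pics/{n}1.png",imaging.capture(n))
t=cv2.imread("pics/top1.png");s=cv2.imread("pics/scene1.png")
f=lambda i,x,y,w,h,k:cv2.resize(i[y:y+h,x:x+w],(w*k,h*k),interpolation=cv2.INTER_CUBIC)
cv2.imwrite("pics/crop1.png",np.hstack([f(t,330,175,100,100,4),f(s,150,200,100,100,4)]))
```

```text
1.5407963267948965 [-0.10794675  0.2800718  -0.4842858   0.80643873  0.          1.49284958]
1.5407963267948965 [-0.10794675  0.42823977 -0.60323929  0.53931726  0.          1.49284958]
1.5407963267948965 [-0.45249945  0.55071029 -0.31895204  0.701134    0.          1.14829688]
-1.6007963267948966 [-0.10794675  0.2800718  -0.4842858   0.80643873  0.         -1.64874307]
-1.6007963267948966 [-0.10794675  0.42823977 -0.60323929  0.53931726  0.         -1.64874307]
-1.6007963267948966 [-0.45249945  0.55071029 -0.31895204  0.701134    0.         -1.99329577]
[483.46242133  21.56819312  43.52185235]
0.33898045235392094 34.343528151512146 3.7417
[ 553.08996176 -187.26607652  106.93538548] [ 0.53693987  0.49621907 -0.76817498] 6.9667
```

View pics/crop1.png

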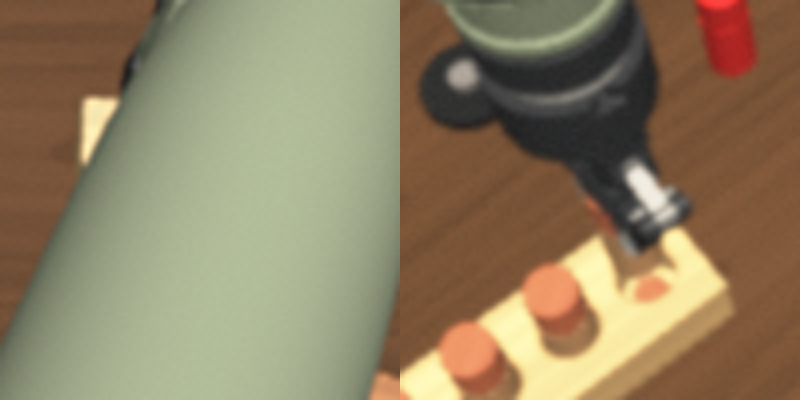

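The scene crop shows the stick gripped, hanging just above the empty pocket at crop pixel (650,290). I'll lower it under force guard.

```bash
cat > place.py <<'E'
from h import *
def tryz(x,y):
    bot.movel([x,y,90],max_speed=80); r=bot.movel([x,y,54],max_speed=40,threshold=8)
    st=bot.get_state(); print(x,y,r,st["tcp_pos"].round(1),st["contact_force"].round(1),st["t"]); return st["tcp_pos"][2]<58
if __name__=="__main__":
    for d in((0,0),(0,2.5),(0,-2.5),(2.5,0),(-2.5,0)):
        if tryz(552.5+d[0],-187+d[1]): break
E
python3 place.py
```

```text
552.5 -187 False [ 552.7 -187.1   54.2] [-0.2 -0.1 -0.8] 8.4667
```

Run:
```python
from h import *
bot.movel([552.5,-187,53.2],max_speed=40)
bot.grip(0.75); bot.movel([552.5,-187,170],max_speed=200); bot.move_ptp([430,0,230],[np.pi,0,np.pi/2+.19])
print(bot.get_state()["t"])
for n in("top","scene"): cv2.imwrite(f"pics/{n}2.png",imaging.capture(n))
t=cv2.imread("pics/top2.png");s=cv2.imread("pics/scene2.png")
f=lambda i,x,y,w,h,k:cv2.resize(i[y:y+h,x:x+w],(w*k,h*k),interpolation=cv2.INTER_CUBIC)
cv2.imwrite("pics/crop2.png",np.vstack([np.hstack([f(t,160,190,80,60,5),f(t,340,190,80,60,5)]),np.hstack([f(s,270,110,80,60,5),f(s,160,240,80,60,5)])]))
```

```text
10.8083
```

View pics/crop2.png

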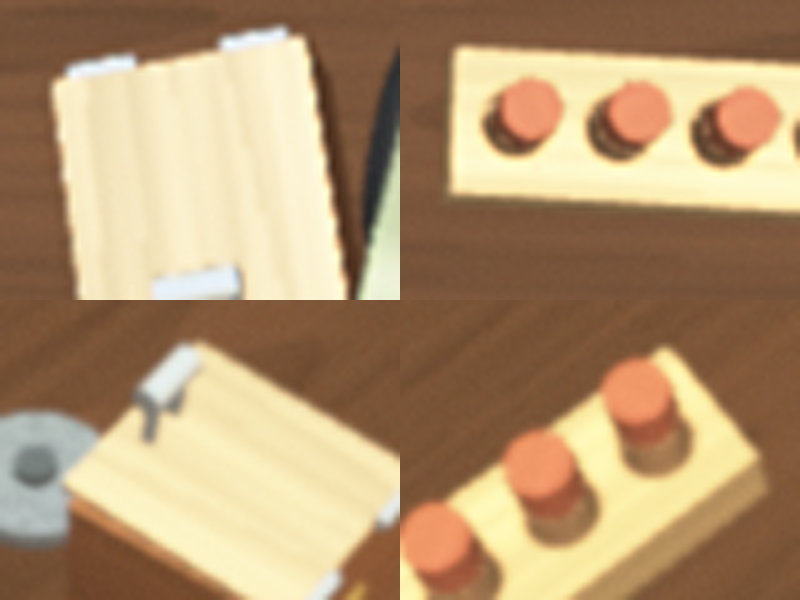

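Stick is fully seated beside its neighbours. Handle centre: top pixel ≈(199.4,246.4), scene pixel ≈(303.6,124.6). I'll triangulate it and check IK for the swing.

Run:
```python
from h import *
a,u=ray("top",(199.4,246.4));b,v=ray("scene",(303.6,124.6))
k=np.linalg.lstsq(np.c_[u,-v],b-a,rcond=None)[0];print("tri",(a+u*k[0]).round(1),(b+v*k[1]).round(1))
print(at("top",(199.4,246.4),144),at("scene",(303.6,124.6),144))
th=.19;e=np.array([np.cos(th),np.sin(th),0]);hinge=np.array([498.4,193,0])+66*e+[0,0,100];print(hinge)
r0=np.array([-115,40]);
for ph in(0,.4,.8,1.2,1.5,1.6):
    # rotate -x toward +z
    c,s=np.cos(ph),np.sin(ph); rx=c*r0[0]+s*r0[1]; rz=-s*r0[0]+c*r0[1]
    P=hinge+rx*e+[0,0,rz]; T=P-[0,0,19]; T[2]-=0
    print(ph,T.round(1),[None if (q:=solve_ik(T,[np.pi,0,y])) is None else q.round(2).tolist() for y in(th,th-np.pi)])
```

```text
tri [455.1 182.1 152.6] [455.7 182.9 152.8]
[456.  183.6 144. ] [449.8 189.  144. ]
[563.21227952 205.46468707 100.        ]
0 [450.3 183.7 121. ] [[0.24, 0.32, -0.51, 0.74, 0.0, -3.1], [0.24, 0.32, -0.51, 0.74, 0.0, 0.05]]
0.4 [474.5 188.4 162.6] [[0.23, 0.31, -0.4, 0.86, 0.0, -3.1], [0.23, 0.31, -0.4, 0.86, 0.0, 0.04]]
0.8 [512.7 195.8 191.4] [[0.23, 0.35, -0.26, 0.96, 0.0, -3.1], [0.23, 0.35, -0.26, 0.96, 0.0, 0.04]]
1.2 [558.9 204.6 202.7] [[0.23, 0.43, -0.11, 1.03, 0.0, -3.1], [0.23, 0.43, -0.11, 1.03, 0.0, 0.04]]
1.5 [594.4 211.5 198.5] [[0.22, 0.5, -0.01, 1.06, 0.0, -3.11], [0.22, 0.5, -0.01, 1.06, 0.0, 0.03]]
1.6 [605.8 213.6 194.8] [[0.22, 0.52, 0.02, 1.06, 0.0, -3.11], [0.22, 0.52, 0.02, 1.06, 0.0, 0.03]]
```

```bash
cat > flap.py <<'E'
from h import *
th=.19;e=np.array([np.cos(th),np.sin(th),0]);H=np.array([564.8,206,100.]);O=[np.pi,0,th-np.pi]
def tcp(ph):
    c,s=np.cos(ph),np.sin(ph); return H+(-115*c+40*s)*e+[0,0,115*s+40*c-19]
E
python3 - <<'E'
from flap import *
p=tcp(0); print(p)
bot.grip(.8); bot.move_ptp(p+[0,0,70],O); r=bot.movel(p+[0,0,0],max_speed=80,threshold=10); print(r,bot.get_state()["tcp_pos"])
bot.grip(.2,30); st=bot.get_state(); print(st["opening"],st["gripper_force"],st["tcp_pos"],st["contact_force"],st["t"])
if .36<st["opening"]<.5:
    for ph in np.arange(.15,1.56,.14):
        bot.movel(tcp(ph),max_speed=80); st=bot.get_state(); print(round(ph,2),st["opening"].round(3),st["contact_force"].round(1),st["gripper_force"].round(0),(st["tcp_pos"]-tcp(ph)).round(1))
        if np.linalg.norm(st["contact_force"])>30: break
print(st["t"])
for n in("top","scene"): cv2.imwrite(f"pics/{n}3.png",imaging.capture(n))
E
```

```text
[451.86951296 184.28122708 121.        ]
False [452.3010183  184.38877677 121.45631329]
0.4125092309250965 31.792581975460052 [452.42663953 181.64881556 121.36027839] [-0.0582325  -9.7989051   1.77762556] 13.6167Traceback (most recent call last):
  File "<stdin>", line 7, in <module>
AttributeError: 'float' object has no attribute 'round'
```

```bash
sed -i 's/^def/H=H-2.7*np.array([-np.sin(th),np.cos(th),0])\ndef/' flap.py
python3 - <<'E'
from flap import *
for ph in np.arange(.15,1.56,.14):
    bot.movel(tcp(ph),max_speed=80); st=bot.get_state(); print(round(ph,2),round(st["opening"],3),st["contact_force"].round(1),(st["tcp_pos"]-tcp(ph)).round(1))
    if np.linalg.norm(st["contact_force"])>30: break
print(st["t"])
for n in("top","scene"): cv2.imwrite(f"pics/{n}3.png",imaging.capture(n))
E
```

```text
0.15 0.413 [ 2.4  1.6 -1. ] [0.5 0.1 0.2]
0.29 0.416 [ 3.5  1.3 -2.7] [0.5 0.3 0.1]
0.43 0.418 [ 3.8  2.6 -4.2] [ 0.   0.4 -0.1]
0.57 0.415 [ 1.8  4.7 -6.2] [-0.1  0.5 -0. ]
0.71 0.411 [ 1.8  5.3 -5.4] [-0.3  0.6 -0.1]
0.85 0.413 [ 0.1  6.3 -5.9] [-0.6  0.7 -0.3]
0.99 0.414 [-0.1  6.1 -5.9] [-1.   0.8 -0.5]
1.13 0.411 [-1.   5.9 -5.6] [-1.4  0.9 -0.6]
1.27 0.415 [-1.5  6.8 -5.2] [-1.5  1.1 -0.6]
1.41 0.413 [-2.3  6.9 -4.2] [-1.5  1.3 -0.5]
1.55 0.415 [-1.7  6.8 -3.1] [-1.4  1.5 -0.3]
17.9083
```

View pics/scene3.png

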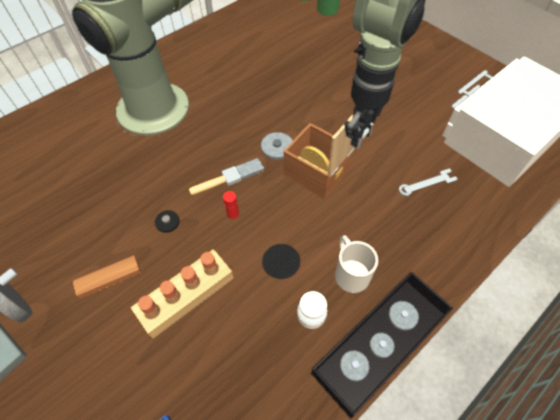

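Scene 3 shows the flap upright at about (345,145), the fingers still on its handle and the brass medal's rim visible at (315,160). The midline passes through (452.4,181.6) and (600.8,211.9), so the yaw is about 0.20. I'll release, retreat upward and check the medal.

Run:
```python
from meas import *
bot.grip(.65); p=bot.get_state()["tcp_pos"]; bot.movel([p[0],p[1],300],max_speed=200)
bot.move_ptp([430,60,280],[np.pi,0,.2-np.pi]); print(bot.get_state()["t"])
for n in("top","scene"): cv2.imwrite(f"pics/{n}4.png",imaging.capture(n))
t=cv2.imread("pics/top4.png");s=cv2.imread("pics/scene4.png")
f=lambda i,x,y,w,h,k:cv2.resize(i[y:y+h,x:x+w],(w*k,h*k),interpolation=cv2.INTER_CUBIC)
cv2.imwrite("pics/crop4.png",np.hstack([f(t,160,180,80,100,5),f(s,280,100,80,100,5)]))
for z in(88,): print("pred",proj("top",[493.6,190,90]),proj("scene",[493.6,190,90]))
```

```text
19.925
pred [201.5 232.4] [315.3 149.2]
```

View pics/crop4.png

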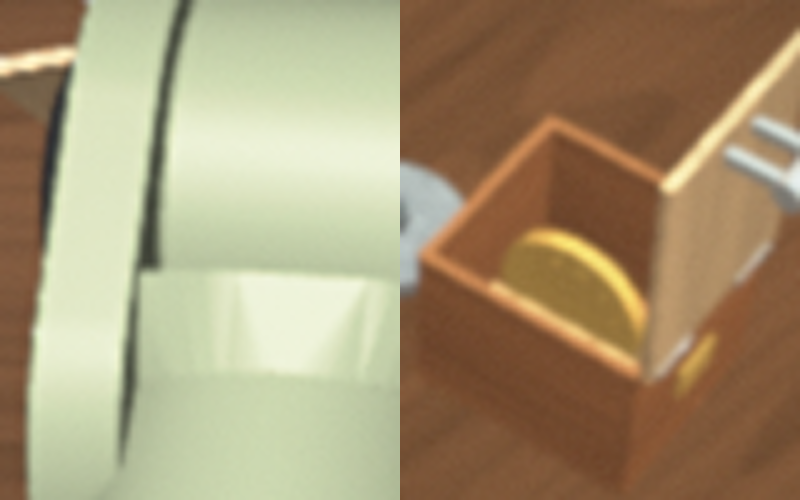

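The scene crop shows the flap standing by itself and the medal on edge. Its rim runs through the predicted point (576,246), so I'll grasp there.

Run:
```python
from h import *
O=[np.pi,0,.2-np.pi]; M=np.array([492.8,189.7,0])
bot.grip(.5); bot.move_ptp(M+[0,0,170],O); r=bot.movel(M+[0,0,47],max_speed=70,threshold=8)
st=bot.get_state();print(r,st["tcp_pos"],st["contact_force"])
if not r:
    bot.grip(0,70); st=bot.get_state();print(st["opening"],st["gripper_force"],st["tcp_pos"],st["contact_force"],st["t"])
```

```text
True [492.70023002 189.55934974  51.19688598] [-0.05472496 -0.18757576  5.10134358]
```

Run:
```python
from h import *
print(bot.get_state()["contact_force"])
cv2.imwrite("pics/scene5.png",imaging.capture("scene"))
bot.grip(0,40); st=bot.get_state();print(st["opening"],st["gripper_force"],st["tcp_pos"],st["contact_force"],st["t"])
s=imaging.capture("scene");cv2.imwrite("pics/crop5.png",cv2.resize(s[60:200,260:400],None,fx=4,fy=4,interpolation=cv2.INTER_CUBIC))
```

```text
[-0.05472496 -0.18757576  5.10134358]
0.08561490291431915 41.56290113925934 [491.62740244 189.18192644  50.41022471] [ 0.09779788 -0.50578964  1.33570881] 23.0667
```

View pics/crop5.png

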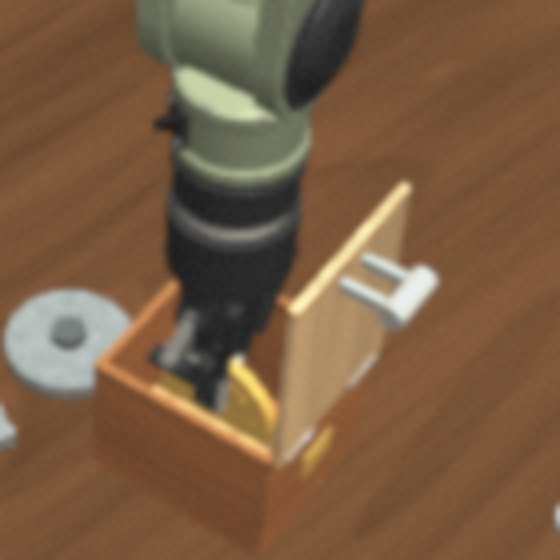

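The medal is gripped: the opening of 0.086 is about 8 mm, and the picture shows the fingers straddling it near its middle with the flap clear. I'll tighten the grip and draw it out.

Run:
```python
from h import *
bot.grip(0,80); p=bot.get_state()["tcp_pos"]
bot.movel([492.8,189.5,80],max_speed=50); st=bot.get_state();print(st["opening"],st["contact_force"],st["tcp_pos"])
bot.movel([492.8,189.5,205],max_speed=80); bot.dwell(.4); st=bot.get_state();print(st["opening"],st["contact_force"],st["gripper_force"])
bot.movel([490,20,205],max_speed=110); bot.movel([631,-49.7,200],max_speed=110); bot.dwell(.5)
st=bot.get_state();print(st["opening"],st["contact_force"],st["gripper_force"],st["tcp_pos"],st["t"])
for n in("top","scene"): cv2.imwrite(f"pics/{n}6.png",imaging.capture(n))
```

```text
0.08053160750015836 [ 0.32298284  0.39727138 -3.34354157] [492.72761479 189.49835276  80.02637467]
0.082930888485985 [ 0.34505863  0.37449486 -3.45689771] 77.79180407524109
0.08244031338661163 [-0.34445284  0.67850543 -3.36018845] 77.79455423355103 [630.98527144 -49.69529734 200.04309568] 29.9667
```

View pics/scene6.png

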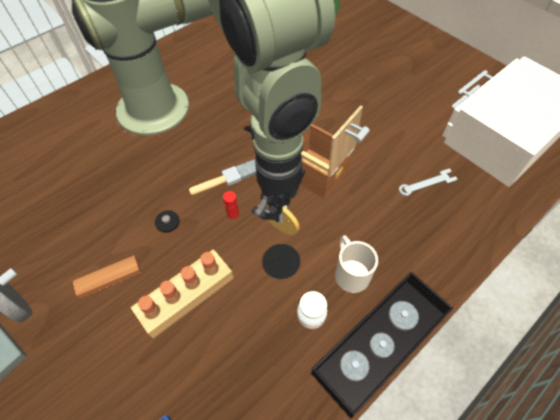

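The medal hangs on edge at about (288,218), above the pad; the flap is open, the four sticks stand in the rack and the bystanders are unmoved. I'll check the medal's centring from its visible rim.

Run:
```python
from h import *
s=cv2.imread("pics/scene6.png")
h=cv2.cvtColor(s,cv2.COLOR_BGR2HSV)[190:250,255:320];m=cv2.inRange(h,np.array((18,120,120)),np.array((32,255,255)))
ys,xs=np.nonzero(m);print("seen x",xs.min()+255,xs.max()+255,"y",ys.min()+190,ys.max()+190)
e=np.array([np.cos(.2),np.sin(.2),0])
for d in(-12,0,12):
    c=np.array([631,-49.7,198])+d*e
    P=np.array([proj("scene",c+42*(np.cos(a)*e+np.sin(a)*np.array([0,0,1]))) for a in np.linspace(0,6.28,60)])
    print(d,P.min(0),P.max(0))
```

```text
seen x 270 298 y 207 234
-12 [257.7 198. ] [292.1 229.4]
0 [262.5 201.1] [297.2 232.6]
12 [267.3 204.3] [302.4 235.8]
```

Centred to within a few millimetres, so I'm handing in.

```bash
python3 -c "
from bench import bot
print(bot.sign_off())"
```

```text
the job is handed in; nothing more can be done
None
```

I handed the job in at about 30 s of the 72 s allowed: the spare stick is fully down in pocket 3, the flap stands open by itself, and the medal is held still on edge, centred over the pad to within a few millimetres, its lower rim about 15 cm over the bench; the hand-in call gave no verdict.

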